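# Scoop glass beads from the stock bin into the kit bowl

## Task

Take the scoop off its green mat, bring up three or more beads from the blue bin in one scoopful, and tip them into the white bowl so that at least three lie in it. Then stand the scoop back upright on its mat and let go. Handle the beads only with the scoop, leave none outside the bowl and the bin, and leave the bowl and everything else where it stands.

Things in the scene. Friction and masses are not known exactly. Their poses are not given: they have to be found in the camera images.
- bin: blue fixed stock bin, open on top, 180 mm long (x), 92 mm wide, z up; origin at the middle of its underside. Inside: a straight channel 80 mm wide, side walls to z = 64 mm, level floor at z = 12 mm from x = -84 to +36 mm, low wall at the -x end (top at z = 28 mm), 45 degree ramp at the +x end. The beads lie near the ramp's foot; scoop along +x
- bin_foot (a point): foot of the bin's ramp: middle of the line where floor meets ramp, (36, 0, 12) mm in the bin's frame, axes as the bin's. The ramp climbs at 45 degrees towards +x for 52 mm, to z = 64 mm
- scoop: scoop standing on the green mat, 0.18 kg: aluminium flat-bottomed pan, yellow bar handle. Origin at the middle of the pan's underside, x towards the open lip, z up. Pan 65 mm long (x), 70 mm wide outside, 65 inside; floor 3 mm, 1.5 mm at the lip; back wall 36 mm high, sides sloping from that down to the lip
- scoop_grip (a point): grip point on the axis of the yellow handle, (-62, 0, 114) mm in the scoop's frame. The handle rises from the back wall and leans 15 degrees away from the lip: its upward axis is (-0.259, 0, 0.966) in the scoop's frame; 22 mm wide (y), 18 mm thick, yellow for 45 mm either way along the axis
- scoop_lip (a point): middle of the scoop's front lip, underside, at (32.5, 0, 0) mm in the scoop's frame
- scoop_pan (a point): middle of the space in the scoop's pan, at (-2, 0, 13) mm in the scoop's frame
- mat: green square mat, fixed, 130 x 130 x 4 mm, on which the scoop stands; origin at the middle of its underside
- bowl: white open ceramic bowl, loose, 124 mm across the rim, 55 mm high; origin at the middle of its underside
- bowl_in (a point): centre of the bowl's inner floor
- bead0: orange glass bead, a ball 20 mm across, 11 g, in the bin; origin at its centre
- bead1: magenta glass bead, a ball 20 mm across, 11 g, in the bin; origin at its centre
- bead2: yellow glass bead, a ball 20 mm across, 11 g, in the bin; origin at its centre
- bead3: red glass bead, a ball 20 mm across, 11 g, in the bin; origin at its centre
- bead4: green glass bead, a ball 20 mm across, 11 g, in the bin; origin at its centre
- pot_purple: small white paint pot with a purple cap, 38 mm across, 42 mm high; origin at the middle of its underside; a bystander
- pot_orange: small white paint pot with an orange cap, 38 mm across, 42 mm high; origin at the middle of its underside; a bystander
- pot_yellow: small white paint pot with a yellow cap, 38 mm across, 42 mm high; origin at the middle of its underside; a bystander
- primer: larger white primer jar with a white cap, 64 mm across, 75 mm high; origin at the middle of its underside; a bystander
- cat: unpainted white plaster cat, 50 mm across, 105 mm high; origin at the middle of its underside; a bystander
- brush: paint brush lying flat, about 170 mm long, along its own x; origin at the middle of its underside; a bystander
There are look-alikes about, which are no part of the job. What is shaped like the scoop but red is not meant.

How it is judged:
By the outcome, as a careful person would: the job done as asked, in the order asked, and still so for the second after the job is handed in, with the robot touching nothing.
It also fails if it takes over 67 s, if anything falls off the work surface, if the arm or the gripper's body presses on something with over 40 N, if the wrist force passes 120 N, or if a joint passes its speed limit or range.

## Robot

A 6-joint arm with a two-finger parallel gripper is mounted at the origin on the work surface. World frame = base frame: x ahead of the robot, y to its left, z up, the work surface at z = 0. Lengths are in m, angles in rad, forces in N, time in s.
With the tool pointing down it reaches from about 0.275 to 0.825 m from the base axis. Payload 5.2 kg.
Tool frame: the origin (TCP) lies at the very end of the fingers, on their centre line; the grasp point (between the pads) lies 19 mm behind it; z points along the fingers, y is the line along which they close (so a half turn about z gives the same grasp; the last joint's range is limited). The gripper opens to 93 mm and grips with 3 to 60 N. Pads are 15 mm wide; open, the fingers measure 128 mm over their backs; the gripper's body (75 mm by 188 mm) begins 65 mm behind the grasp point.
Start: joints at [-1.546, 0.259, 1.535, -0, 1.348, -0.203], TCP at [0.124, -0.536, 0.219] pointing down, gripper open.
Joint ranges: [-3.14, 3.14], [-0.91, 2.08], [0.19, 2.58], [-1.22, 4.36], [0.22, 2.71], [-3.12, 3.12]. Speed limits (rad/s): [2.57, 2.57, 3.14, 3.14, 3.14, 3.14].

## Interface

Orientations are given as a 3x3 rotation matrix whose columns are the frame's x, y, z axes.
In Python, from bench import arm gives the robot as it stands. The module is installed in compiled form; this text tells all that it offers.
- The arm moves only by the tool move_arm, never from a script. Its argument "steps" is text: rows parted by semicolons, each of 6 numbers parted by spaces: the shift along the tool's x, y, z as a fraction of full scale, then the turn, a rotation vector about the tool's x, y, z as a fraction of full scale. In form: dx dy dz wx wy wz; .... A call has 1 to 5 rows; each row shifts and turns the commanded pose from where the row before left it, along the tool's axes as they then stand; what a row does not reach is not made up. Full scale, the value 1, is 0.15 m for a shift and 2 pi rad for a turn. A row lasts 1/12 s, in which the tool goes at most 41.7 mm and 7.16 degrees, less where a joint would pass 70% of its speed; a pose out of reach is approached as far as the arm can. A call with a number of a shift or a turn outside -1 to 1 is refused whole. A call with a gripper value outside its range is refused whole. "hand" is the opening, from 0 (shut) to 1 (fully open), set as the call begins (left out, the last holds). The fingers move at their own pace and stop on an object; "force" is the grip in N (left out, the last holds). Time passes only in rows, so rows that do not move let the fingers close. It gives the time, the measured TCP pose, the force, the opening and the grip force at its end, in the units of the state.
- arm.sense(): the state, without advancing time (a new reading comes with each control period).
- arm.snapshot(name): name is "scene" or "top" or "wrist"; returns the picture (420x560x3 uint8, blue, green, red); there is no depth.
- arm.get_calibration(name): a dict with "camera_matrix" (3x3 intrinsics, pixels), "world_to_cam" (4x4, takes a point from world to camera coordinates). Camera axes: x right, y down, z forward; pixel columns grow to the right and rows downward; lengths in m; the calibration is good to about 2 mm. The wrist camera is an equidistant fisheye: a pixel r from the principal point sees the ray r / f radians off the axis. A picture is of the moment at which its call begins: read the wrist's pose just before it. get_calibration takes no time and is no camera call; for the wrist camera it gives the pose at the moment of the call.
- arm.close_job(): hands the job in; it is judged then, once.
The state is a dict: "time_s": time; "joint_positions": joint angles; "joint_velocities": joint speeds; "joint_torque": joint torques, N m; "tool_pos": TCP position; "tool_rot": TCP orientation; "wrist_force": force on the tool from outside, world axes, zero at the start; "moment": the same for the moment, N m; "finger_gap": finger opening in m; "finger_force": force on a finger pad.
Only numpy, scipy, OpenCV 4.12 (cv2) and the standard library are available. Lean on these libraries where they do the work, as an engineer would, in place of code of your own. Each camera call takes 0.05 s, during which the arm holds its last target. There are 200 camera calls.

## Working session

There is one attempt and no reset: what is moved stays moved. The work goes in short steps, Python scripts to look and compute and a tool call to move; the robot and the scene stay as the last step left them, time stands still between calls to the robot, and variables do not carry over. Pictures are saved under pics/ and viewed, at most 10 in all, crops included, and the job is handed in when it is done.

Besides the shell and the picture viewer there is one more tool, called after ">>>" as name(argument=value, ...), one argument or row to a line, values as JSON. move_arm: Moves the arm, as the interface text tells. Shift numbers are shares of 0.15 m and turn numbers shares of 2 pi rad, none past 1 either way. Its arguments: {"type":"object","properties":{"steps":{"type":"string"},"hand":{"type":"number"},"force":{"type":"number"}},"required":["steps"]}

```bash
mkdir -p pics
python3 - <<'E'
from bench import arm
import cv2
for n in("scene","top"):
    im=arm.snapshot(n);cv2.imwrite(f"pics/{n}0.png",im)
    c=arm.get_calibration(n);print(c["camera_matrix"].round(1).tolist(),c["world_to_cam"].round(3).tolist())
s=arm.sense();print(s)
E
```

```text
[[536.8, 0.0, 279.7], [0.0, 536.8, 197.0], [0.0, 0.0, 1.0]] [[-0.167, 0.986, 0.025, 0.075], [0.538, 0.113, -0.835, -0.2], [-0.826, -0.125, -0.55, 1.747], [0.0, 0.0, 0.0, 1.0]]
[[399.6, 0.0, 279.8], [0.0, 399.6, 207.5], [0.0, 0.0, 1.0]] [[-0.01, -1.0, -0.024, 0.02], [-0.997, 0.012, -0.079, 0.517], [0.079, 0.023, -0.997, 1.072], [0.0, 0.0, 0.0, 1.0]]
{'time_s': 0.1, 'joint_positions': array([-1.54579677e+00,  2.59290910e-01,  1.53592335e+00,  1.46945010e-05,
        1.34799346e+00, -2.02817906e-01]), 'joint_velocities': array([-3.78108186e-04, -2.82239900e-03, -4.11063554e-03,  3.84198481e-04,
       -2.44119720e-03,  2.62017720e-06]), 'joint_torque': array([ 7.37930750e-04, -4.38214231e+01, -2.84643352e+01,  7.18719140e-02,
        3.63208645e-02, -6.38573670e-05]), 'tool_pos': array([ 0.1242252 , -0.53531034,  0.21790983]), 'tool_rot': array([[ 9.74162385e-01,  2.25848726e-01, -2.60447442e-05],
       [ 2.25848473e-01, -9.74161105e-01,  1.61491220e-03],
       [ 3.39354086e-04, -1.57906888e-03, -9.99998696e-01]]), 'wrist_force': array([-0.78293915, -0.54754856, -0.70812702]), 'moment': array([-0.02103057, -0.01017869, -0.01474936]), 'finger_force': 0.0, 'finger_gap': 0.09328705217533281}
```

View pics/scene0.png

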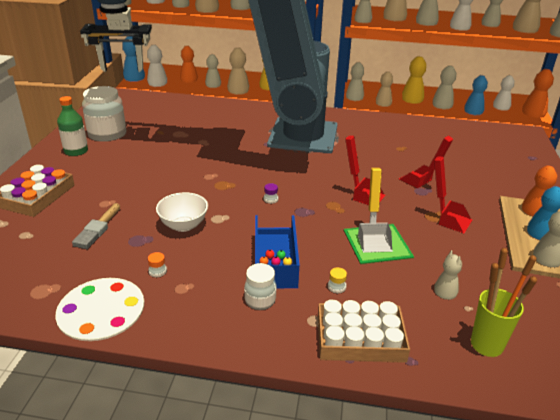

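View pics/top0.png

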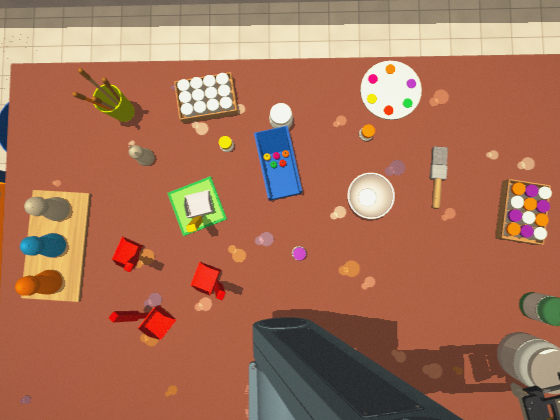

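Yellow-handled scoop on the green mat is at top (200,205) and scene (377,225). The look-alikes are red scoops at top (128,253), (207,280) and (155,322). I choose the yellow one. The bin is at top (278,162), with the beads towards its far end, and the bowl is at top (371,196). Next is a close crop to check the choice.

Run:
```python
import cv2
im=cv2.imread("pics/top0.png")
a=cv2.resize(im[120:245,160:310],None,fx=5.3,fy=4.8*5.3/4.8*0.9,interpolation=cv2.INTER_CUBIC)
a=cv2.resize(im[120:240,160:310],(750,600),interpolation=cv2.INTER_CUBIC);cv2.imwrite("pics/ctop.png",a)
im=cv2.imread("pics/scene0.png")
a=cv2.resize(im[155:295,240:420],(771,600),interpolation=cv2.INTER_CUBIC);cv2.imwrite("pics/cscene.png",a)
```

```text
(no output)
```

View pics/ctop.png

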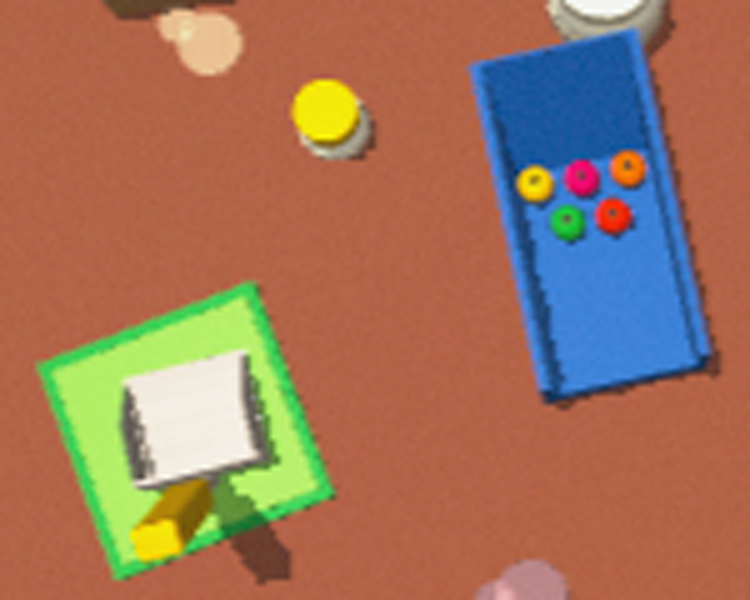

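View pics/cscene.png

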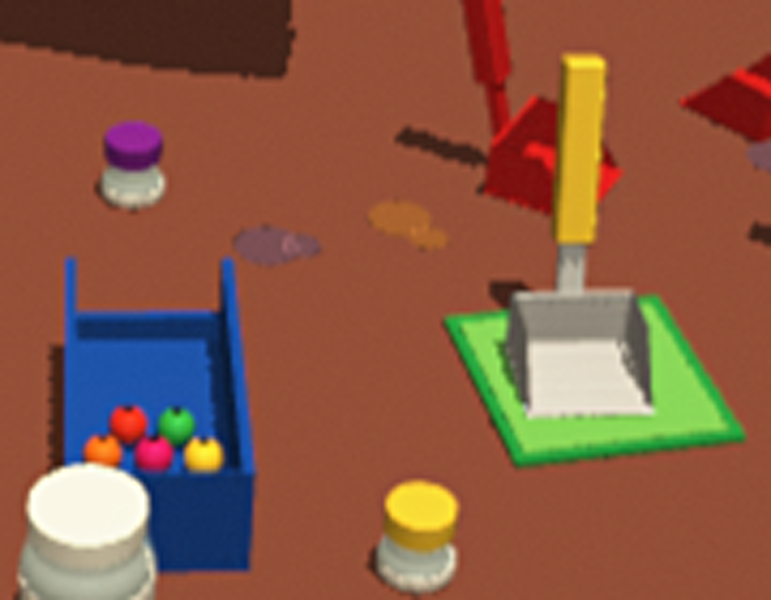

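Crop confirms the yellow-handled aluminium scoop on the green mat: lip corners at crop (122,382)/(246,351), handle top at (155,542). The bin has five beads at the ramp foot. Now fitting poses.

```bash
cat > h.py <<'E'
import numpy as np
from bench import arm
from scipy.optimize import least_squares
C={n:arm.get_calibration(n) for n in("scene","top")}
def proj(n,P):
    c=C[n];q=c["world_to_cam"]@np.r_[P,1];p=c["camera_matrix"]@q[:3];return p[:2]/p[2]
def crop(n,u,v):
    if n=="top":return np.array([160+u/5-.4,120+v/5-.4])
    return np.array([240+u/4.283-.4,155+v/4.286-.4])
def Rz(a):return np.array([[np.cos(a),-np.sin(a),0],[np.sin(a),np.cos(a),0],[0,0,1]])
def fit(obs,z0,x0):
    def r(p):return np.concatenate([proj(n,np.r_[p[:2],z0]+Rz(p[2])@np.array(m)/1e3)-uv for n,m,uv in obs])
    s=least_squares(r,x0,loss='soft_l1');return s.x,r(s.x).reshape(-1,2)
def unproj(n,uv,z):
    return least_squares(lambda p:proj(n,np.r_[p,z])-uv,[.5,0]).x
E
cat > f.py <<'E'
from h import *
np.set_printoptions(precision=4,suppress=True)
t=lambda u,v:crop("top",u,v); s=lambda u,v:crop("scene",u,v)
for nm,obs,z,x0 in[
("mat",[("top",m,t(*q)) for m,q in zip([(65,65,4),(65,-65,4),(-65,-65,4),(-65,65,4)],[(38,367),(252,283),(332,495),(117,578)])]+
 [("scene",m,s(*q)) for m,q in zip([(65,65,4),(65,-65,4),(-65,-65,4),(-65,65,4)],[(743,437),(518,463),(445,318),(657,297)])],0,[.5,.2,.3]),
("scoop",[("top",(32.5,35,1.5),t(122,382)),("top",(32.5,-35,1.5),t(246,351)),("top",(-73.6,0,157.5),t(155,542)),
 ("top",(-32.5,35,36),t(138,488)),("top",(-32.5,-35,36),t(268,458)),
 ("scene",(32.5,35,1),s(652,412)),("scene",(32.5,-35,1),s(527,414)),("scene",(-32.5,35,36),s(635,291)),("scene",(-32.5,-35,36),s(510,292)),
 ("scene",(-73.6,0,157.5),s(584,60)),("scene",(-50.4,0,70.5),s(575,240))],.004,[.5,.2,.2]),
("bin",[("top",(90,46,64),t(470,67)),("top",(90,-46,64),t(635,30)),("top",(-90,-46,64),t(710,355)),("top",(-90,46,64),t(547,400)),
 ("scene",(-90,-46,64),s(66,260)),("scene",(-90,46,64),s(233,262)),("scene",(90,46,64),s(254,470)),("scene",(90,46,0),s(248,568))],0,[.5,0,.2])]:
    p,r=fit(obs,z,x0);print(nm,p,np.degrees(p[2]));print(r.round(1).tolist())
    if nm=="bin":b=p
for nm,q in dict(y=(535,183),m=(582,176),o=(628,168),g=(568,221),r=(613,214)).items():
    w=unproj("top",t(*q),.022);print(nm,w,(Rz(b[2]).T@np.r_[w-b[:2],0])[:2]*1e3)
print("bowl",unproj("top",(371,196),.055), unproj("scene",(182.5,211),.055))
for nm,q,z in[("yellowpot",(225,142.5),.042),("primer",(281,114),.075),("purple",(299,253.5),.042),("red1",(207,275),.03)]:print(nm,unproj("top",q,z))
E
python3 f.py
```

```text
mat [0.5259 0.2482 0.3641] 20.862814418344726
[[-0.5, -0.3], [-0.1, -0.4], [0.3, 0.3], [-0.3, 0.8], [0.6, 0.2], [-0.7, 0.2], [-0.4, 0.0], [-0.1, -0.1]]
scoop [0.5304 0.2409 0.2275] 13.03615916987319
[[0.2, -0.2], [-0.3, 0.0], [0.2, 0.2], [-1.2, 0.5], [-2.0, 0.3], [-0.0, 0.4], [-0.5, 0.5], [-0.3, 0.1], [-0.0, 0.3], [-0.2, 1.6], [-0.5, -3.9]]
bin [0.6347 0.0194 0.2086] 11.949902196609877
[[-0.4, 0.2], [0.2, 0.1], [0.1, 0.5], [-1.4, -0.9], [-0.7, -0.6], [-0.5, -1.2], [0.1, 0.4], [0.1, 0.5]]
y [0.6594 0.0499] [30.4328 24.7131]
m [0.6629 0.0239] [28.506 -1.467]
o [ 0.667  -0.0016] [ 27.2492 -27.2158]
g [0.6379 0.0318] [ 5.6559 11.4942]
r [0.6414 0.007 ] [  3.9836 -13.5567]
bowl [ 0.5419 -0.2271] [ 0.5636 -0.2173]
yellowpot [0.6947 0.162 ]
primer [0.7609 0.008 ]
purple [ 0.3921 -0.0354]
red1 [0.3365 0.2121]
```

```bash
cat >> h.py <<'E'
from scipy.linalg import logm,expm
np.set_printoptions(precision=4,suppress=True)
def T(R,p):
    M=np.eye(4);M[:3,:3]=R;M[:3,3]=p;return M
def cur():
    s=arm.sense();return T(s["tool_rot"],s["tool_pos"])
def Ry(a):
    c,s=np.cos(a),np.sin(a);return np.array([[c,0,s],[0,1,0],[-s,0,c]])
DOWN=np.diag([1.,-1,-1])
def step(A,G,n):
    D=np.real(expm(np.real(logm(np.linalg.inv(A)@G))/n))
    import cv2
    w=cv2.Rodrigues(D[:3,:3])[0].ravel()
    return np.r_[D[:3,3]/.15,w/(2*np.pi)]
def plan(A,wps):
    for G,n in wps:
        v=step(A,G,n);print(n,"x",v.round(4),"mm/row %.1f deg/row %.2f"%(np.linalg.norm(v[:3])*150,np.linalg.norm(v[3:])*360));A=G
E
python3 - <<'E'
from h import *
import cv2
p=np.array([.5304,.2409,.2275])
g=np.r_[p[:2],.004]+Rz(p[2])@[-.062,0,.114];print("grip",g)
plan(cur(),[(T(Rz(p[2])@DOWN,np.r_[g[:2],.215]),30)])
im=cv2.imread("pics/top0.png")[165:230,335:410]
m=((im.min(2)>135)).astype(np.uint8)
c=max(cv2.findContours(m,cv2.RETR_EXTERNAL,cv2.CHAIN_APPROX_NONE)[0],key=cv2.contourArea)
e=cv2.fitEllipse(c);print(e,unproj("top",np.array(e[0])+[335,165],.055))
im=cv2.imread("pics/scene0.png")[185:245,145:220]
m=((im.min(2)>110)).astype(np.uint8)
c=max(cv2.findContours(m,cv2.RETR_EXTERNAL,cv2.CHAIN_APPROX_NONE)[0],key=cv2.contourArea)
print("scene bbox",cv2.boundingRect(c))
for b in[unproj("top",np.array(e[0])+[335,165],.055)]:
  q=[proj("scene",[b[0]+.062*np.cos(t),b[1]+.062*np.sin(t),.055]) for t in np.linspace(0,6.28,60)]
  print("pred",np.min(q,0),np.max(q,0))
E
```

```text
grip [0.47   0.2269 0.118 ]
30 x [ 0.1131 -0.1477  0.0008 -0.     -0.      0.    ] mm/row 27.9 deg/row 0.00
((35.59989929199219, 30.2436466217041), (45.355873107910156, 46.8073616027832), 104.61062622070312) [ 0.5439 -0.2261]
scene bbox (11, 7, 52, 37)
pred [155.346  192.0767] [207.4263 221.0854]
```

>>> move_arm(
  steps="0.113 -0.148 0 0 0 0; 0.113 -0.148 0 0 0 0; 0.113 -0.148 0 0 0 0; 0.113 -0.148 0 0 0 0; 0.113 -0.148 0 0 0 0",
  hand=1,
)

```text
time_s: 0.52
tool_pos: [0.182, -0.4069, 0.2181]
tool_rot: [[0.974, 0.225, -0.0], [0.225, -0.974, 0.001], [0.0, -0.001, -1.0]]
wrist_force: [1.5, -0.4, 0.2]
finger_gap: 0.0931
finger_force: 0.0
```

>>> move_arm(
  steps="0.113 -0.148 0 0 0 0; 0.113 -0.148 0 0 0 0; 0.113 -0.148 0 0 0 0; 0.113 -0.148 0 0 0 0; 0.113 -0.148 0 0 0 0",
)

```text
time_s: 0.93
tool_pos: [0.2394, -0.2797, 0.2184]
tool_rot: [[0.974, 0.225, -0.0], [0.225, -0.974, 0.001], [0.0, -0.001, -1.0]]
wrist_force: [-0.5, -0.0, 0.1]
finger_gap: 0.0927
finger_force: 0.0
```

>>> move_arm(
  steps="0.113 -0.148 0 0 0 0; 0.113 -0.148 0 0 0 0; 0.113 -0.148 0 0 0 0; 0.113 -0.148 0 0 0 0; 0.113 -0.148 0 0 0 0",
)

```text
time_s: 1.35
tool_pos: [0.2968, -0.1525, 0.2185]
tool_rot: [[0.974, 0.225, -0.0], [0.225, -0.974, 0.0], [-0.0, -0.0, -1.0]]
wrist_force: [0.7, 0.1, -0.1]
finger_gap: 0.0929
finger_force: 0.0
```

>>> move_arm(
  steps="0.113 -0.148 0 0 0 0; 0.113 -0.148 0 0 0 0; 0.113 -0.148 0 0 0 0; 0.113 -0.148 0 0 0 0; 0.113 -0.148 0 0 0 0",
)

```text
time_s: 1.77
tool_pos: [0.3543, -0.0252, 0.2186]
tool_rot: [[0.974, 0.226, -0.0], [0.226, -0.974, -0.0], [-0.0, 0.0, -1.0]]
wrist_force: [1.3, -0.0, -0.2]
finger_gap: 0.0928
finger_force: 0.0
```

>>> move_arm(
  steps="0.113 -0.148 0 0 0 0; 0.113 -0.148 0 0 0 0; 0.113 -0.148 0 0 0 0; 0.113 -0.148 0 0 0 0; 0.113 -0.148 0 0 0 0",
)

```text
time_s: 2.18
tool_pos: [0.4117, 0.1021, 0.2184]
tool_rot: [[0.974, 0.226, -0.0], [0.226, -0.974, 0.0], [-0.0, -0.0, -1.0]]
wrist_force: [0.8, -1.2, -0.3]
finger_gap: 0.093
finger_force: 0.0
```

>>> move_arm(
  steps="0.113 -0.148 0 0 0 0; 0.113 -0.148 0 0 0 0; 0.113 -0.148 0 0 0 0; 0.113 -0.148 0 0 0 0; 0 0 0 0 0 0",
)

```text
time_s: 2.6
tool_pos: [0.4589, 0.206, 0.2181]
tool_rot: [[0.974, 0.228, 0.0], [0.228, -0.974, 0.002], [0.001, -0.002, -1.0]]
wrist_force: [-0.3, 0.3, 0.8]
finger_gap: 0.0932
finger_force: 0.0
```

Run:
```python
from h import *
import cv2
c=arm.get_calibration("wrist");im=arm.snapshot("wrist");cv2.imwrite("pics/w1.png",im)
W=c["world_to_cam"];K=c["camera_matrix"];np.save("w1.npy",W);print(K.tolist())
def pf(P):
    q=(W@np.r_[P,1])[:3];th=np.arctan2(np.hypot(*q[:2]),q[2]);ph=np.arctan2(q[1],q[0]);return K[:2,2]+K[0,0]*th*np.array([np.cos(ph),np.sin(ph)])
p=np.array([.5304,.2409,.2275]);b=np.array([.6347,.0194,.2086])
for nm,o,z,pts in[("scoop",p,.004,[(32.5,35,1.5),(32.5,-35,1.5),(-32.5,35,36),(-32.5,-35,36),(-73.6,0,157.5)]),("bin",b,0,[(90,46,64),(90,-46,64),(-90,-46,64),(-90,46,64)])]:
    for m in pts: 
        u=pf(np.r_[o[:2],z]+Rz(o[2])@np.array(m)/1e3);print(nm,m,u.round(1))
        if 0<u[0]<560 and 0<u[1]<420:cv2.circle(im,tuple(u.round().astype(int)),2,(255,0,255),-1)
cv2.imwrite("pics/w1m.png",cv2.resize(im,(800,600),interpolation=cv2.INTER_CUBIC))
```

```text
[[325.19226210127806, 0.0, 284.6297060311739], [0.0, 325.19226210127806, 210.3193649831465], [0.0, 0.0, 1.0]]
scoop (32.5, 35, 1.5) [238.3  90.1]
scoop (32.5, -35, 1.5) [299.3  89.6]
scoop (-32.5, 35, 36) [234.4 148.2]
scoop (-32.5, -35, 36) [300.2 147.9]
scoop (-73.6, 0, 157.5) [258.5 220.7]
bin (90, 46, 64) [449.3  -0.5]
bin (90, -46, 64) [514.1  18.7]
bin (-90, -46, 64) [509.4 166.3]
bin (-90, 46, 64) [445.7 160.2]
```

View pics/w1m.png

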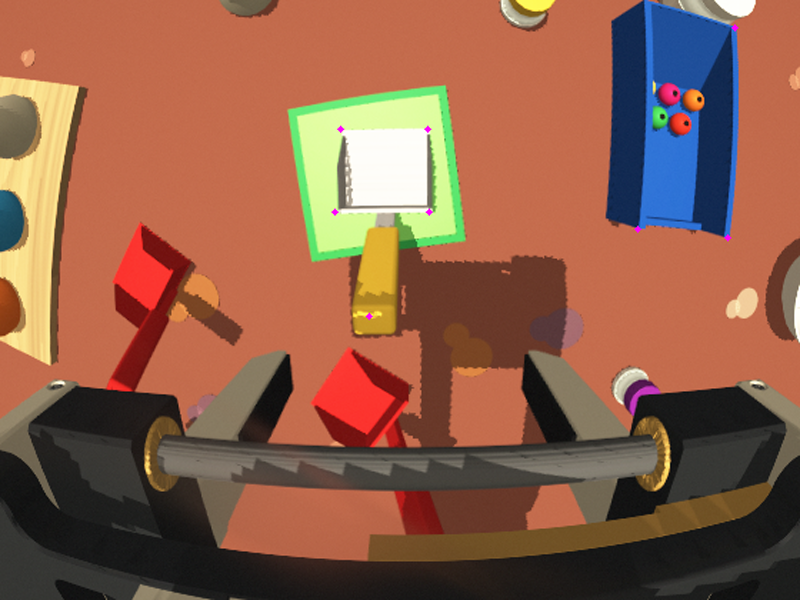

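The wrist view shows the predicted scoop and bin corners on target, and the handle top at about (375,320) against a predicted (369,316), a 2 mm difference. Going on to grasp.

Run:
```python
from h import *
s=arm.sense();print(s["tool_pos"],s["tool_rot"],s["joint_positions"])
g=np.array([.470,.2269]);plan(cur(),[(T(Rz(.2275)@DOWN,np.r_[g,.215]),2),(T(Rz(.2275)@DOWN,np.r_[g,.099]),10)])
```

```text
[0.4579 0.2041 0.2179] [[ 0.9735  0.2288 -0.0011]
 [ 0.2288 -0.9735  0.    ]
 [-0.001  -0.0003 -1.    ]] [0.1962 0.1718 1.6483 0.0002 1.3225 1.5361]
2 x [ 0.0567 -0.0649  0.0097 -0.      0.0001  0.0003] mm/row 13.0 deg/row 0.10
10 x [0.     0.     0.0773 0.     0.     0.    ] mm/row 11.6 deg/row 0.00
```

>>> move_arm(
  steps="0.057 -0.065 0.01 0 0 0; 0.057 -0.065 0.01 0 0 0; 0 0 0.08 0 0 0; 0 0 0.08 0 0 0; 0 0 0.08 0 0 0",
)

```text
time_s: 3.07
tool_pos: [0.4703, 0.2253, 0.1792]
tool_rot: [[0.974, 0.225, 0.0], [0.225, -0.974, 0.0], [0.001, -0.0, -1.0]]
wrist_force: [0.1, 0.7, -0.2]
finger_gap: 0.093
finger_force: 0.0
```

>>> move_arm(
  steps="0 0 0.08 0 0 0; 0 0 0.08 0 0 0; 0 0 0.08 0 0 0; 0 0 0.08 0 0 0; 0 0 0.08 0 0 0",
)

```text
time_s: 3.48
tool_pos: [0.4702, 0.225, 0.119]
tool_rot: [[0.974, 0.225, 0.0], [0.225, -0.974, 0.0], [0.0, -0.0, -1.0]]
wrist_force: [-0.6, -1.3, 0.0]
finger_gap: 0.0929
finger_force: 0.0
```

>>> move_arm(
  steps="0 0 0.08 0 0 0; 0 0 0.05 0 0 0; 0 0 0 0 0 0; 0 0 0 0 0 0; 0 0 0 0 0 0",
)

```text
time_s: 3.9
tool_pos: [0.4705, 0.2253, 0.1007]
tool_rot: [[0.974, 0.226, 0.001], [0.226, -0.974, 0.0], [0.001, -0.0, -1.0]]
wrist_force: [-0.6, 0.6, -0.7]
finger_gap: 0.093
finger_force: 0.0
```

>>> move_arm(
  steps="0 0 0 0 0 0; 0 0 0 0 0 0; 0 0 0 0 0 0; 0 0 0 0 0 0; 0 0 0 0 0 0",
  hand=0.22,
  force=10,
)

```text
time_s: 4.32
tool_pos: [0.47, 0.2253, 0.1004]
tool_rot: [[0.974, 0.226, 0.0], [0.226, -0.974, 0.0], [0.0, -0.0, -1.0]]
wrist_force: [0.1, 0.4, 0.1]
finger_gap: 0.0641
finger_force: 0.0
```

>>> move_arm(
  steps="0 0 0 0 0 0; 0 0 0 0 0 0; 0 0 0 0 0 0; 0 0 0 0 0 0; 0 0 0 0 0 0",
  hand=0,
  force=10,
)

```text
time_s: 4.73
tool_pos: [0.4699, 0.2252, 0.1001]
tool_rot: [[0.974, 0.226, -0.0], [0.226, -0.974, -0.0], [-0.0, 0.0, -1.0]]
wrist_force: [-0.0, -0.5, 0.0]
finger_gap: 0.0309
finger_force: 0.0
```

>>> move_arm(
  steps="0 0 0 0 0 0; 0 0 0 0 0 0; 0 0 0 0 0 0; 0 0 0 0 0 0; 0 0 0 0 0 0",
  force=58,
)

```text
time_s: 5.15
tool_pos: [0.4698, 0.2252, 0.1001]
tool_rot: [[0.974, 0.226, -0.0], [0.226, -0.974, -0.0], [-0.0, 0.0, -1.0]]
wrist_force: [0.7, 0.2, -0.0]
finger_gap: 0.0222
finger_force: 57.9
```

```bash
cat >> h.py <<'E'
BIN=T(Rz(.2086),[.6347,.0194,0])
SINV=T(DOWN,DOWN@np.array([.062,0,-.0961]))   # scoop pose in tool frame
def tool(S):return S@np.linalg.inv(SINV)
def scoop():return cur()@SINV
def inbin(x,y,z,lipup=0):  # lip position (mm) in bin frame and lip-up tilt deg -> scoop pose
    R=Ry(-np.radians(lipup));return BIN@T(R,np.array([x,y,z])/1e3-R@[.0325,0,0])
E
python3 - <<'E'
from h import *
S=scoop();print(S);U=S.copy();U[2,3]=.094
B=inbin(-15,0,94);plan(cur(),[(tool(U),4),(tool(B),11)])
E
```

```text
[[ 0.9742 -0.2258  0.0003  0.5302]
 [ 0.2258  0.9742  0.0001  0.2392]
 [-0.0003 -0.      1.      0.0039]
 [ 0.      0.      0.      1.    ]]
4 x [-0.      0.     -0.1501  0.      0.      0.    ] mm/row 22.5 deg/row 0.00
11 x [0.0041 0.1428 0.     0.     0.     0.0003] mm/row 21.4 deg/row 0.10
```

>>> move_arm(
  steps="0 0 -0.08 0 0 0; 0 0 -0.15 0 0 0; 0 0 -0.15 0 0 0; 0 0 -0.15 0 0 0; 0 0 -0.07 0 0 0",
)

```text
time_s: 5.57
tool_pos: [0.4711, 0.2255, 0.1927]
tool_rot: [[0.974, 0.226, 0.003], [0.226, -0.974, 0.001], [0.004, -0.0, -1.0]]
wrist_force: [1.0, -0.2, -2.4]
finger_gap: 0.0214
finger_force: 57.9
```

>>> move_arm(
  steps="0.004 0.1 0 0 0 0.0003; 0.004 0.143 0 0 0 0.0003; 0.004 0.143 0 0 0 0.0003; 0.004 0.143 0 0 0 0.0003; 0.004 0.143 0 0 0 0.0003",
)

```text
time_s: 5.98
tool_pos: [0.4949, 0.1267, 0.1895]
tool_rot: [[0.976, 0.217, -0.001], [0.217, -0.976, -0.0], [-0.001, -0.0, -1.0]]
wrist_force: [0.0, 0.6, -2.7]
finger_gap: 0.022
finger_force: 57.9
```

>>> move_arm(
  steps="0.004 0.143 0 0 0 0.0003; 0.004 0.143 0 0 0 0.0003; 0.004 0.143 0 0 0 0.0003; 0.004 0.143 0 0 0 0.0003; 0.004 0.143 0 0 0 0.0003",
)

```text
time_s: 6.4
tool_pos: [0.5207, 0.0225, 0.1894]
tool_rot: [[0.978, 0.207, -0.001], [0.207, -0.978, 0.0], [-0.001, -0.0, -1.0]]
wrist_force: [0.4, 0.3, -1.2]
finger_gap: 0.0221
finger_force: 57.9
```

>>> move_arm(
  steps="0.004 0.143 0 0 0 0.0003; 0.004 0.043 0 0 0 0.0003; 0 0 0 0 0 0; 0 0 0 0 0 0; 0 0 0 0 0 0",
)

```text
time_s: 6.82
tool_pos: [0.5274, -0.0025, 0.1898]
tool_rot: [[0.979, 0.204, -0.001], [0.204, -0.979, 0.001], [-0.001, -0.001, -1.0]]
wrist_force: [1.2, -0.1, -1.0]
finger_gap: 0.0218
finger_force: 57.9
```

Run:
```python
from h import *
import cv2
c=arm.get_calibration("wrist");im=arm.snapshot("wrist");t=arm.snapshot("top");sc=arm.snapshot("scene")
S=scoop();print(S,arm.sense()["wrist_force"],arm.sense()["joint_positions"])
W=c["world_to_cam"];K=c["camera_matrix"]
def pf(P):
    q=(W@np.r_[P,1])[:3];th=np.arctan2(np.hypot(*q[:2]),q[2]);ph=np.arctan2(q[1],q[0]);return K[:2,2]+K[0,0]*th*np.array([np.cos(ph),np.sin(ph)])
col=(255,0,255)
for M,pts in[(S,[(32.5,35,1.5),(32.5,-35,1.5),(-32.5,35,36),(-32.5,-35,36)]),(BIN,[(90,46,64),(90,-46,64),(90,40,64),(90,-40,64),(36,40,12),(36,-40,12),(-90,-46,64),(-90,46,64)])]:
  for m in pts:
    P=(M@np.r_[np.array(m)/1e3,1])[:3]
    for n,i in(("w",im),("top",t),("scene",sc)):
        u=pf(P) if n=="w" else proj(n,P)
        cv2.circle(i,(int(round(u[0]*16)),int(round(u[1]*16))),16,col,-1,shift=4)
a=cv2.resize(im[0:240,130:450],(800,600),interpolation=cv2.INTER_CUBIC)
cv2.imwrite("pics/w2.png",a)
b=np.hstack([cv2.resize(sc[170:300,240:370],(400,400),interpolation=cv2.INTER_CUBIC),cv2.resize(t[100:230,220:350],(400,400),interpolation=cv2.INTER_CUBIC)])
cv2.imwrite("pics/st2.png",b)
```

```text
[[ 0.9787 -0.2051  0.0002  0.5883]
 [ 0.2051  0.9787 -0.0003  0.0102]
 [-0.0001  0.0003  1.      0.094 ]
 [ 0.      0.      0.      1.    ]] [-0.4246  0.8781 -1.53  ] [-0.2165  0.2401  1.6317  0.0002  1.27    1.1477]
```

View pics/w2.png

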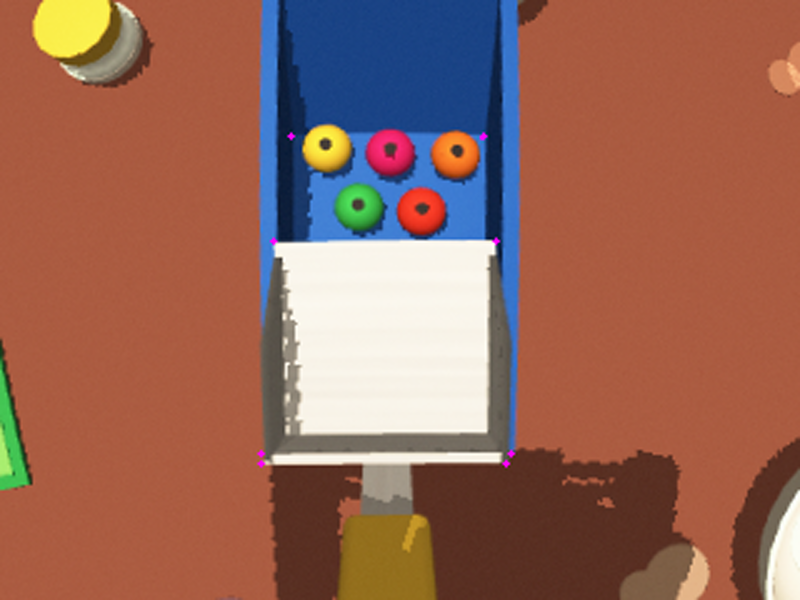

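View pics/st2.png

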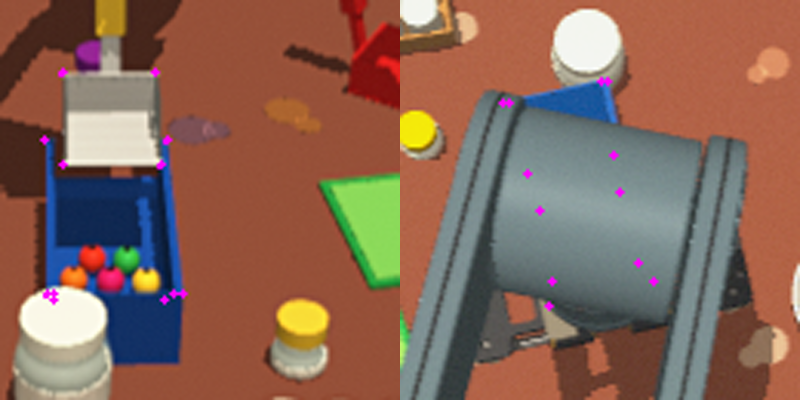

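The wrist crop shows lip corners (273,241)/(497,241) as predicted and the pan centred in the channel, with beads ahead at rows 150 and 210. The scene crop confirms the pan is level in the grip. Lowering into the bin.

Run:
```python
from h import *
plan(cur(),[(tool(inbin(-15,-.6,14,-1)),7),(tool(inbin(-15,-.6,12.7,-1)),2),(tool(inbin(34.5,-.6,12.7,-1)),11),(tool(inbin(44,-.6,22,6)),3),(tool(inbin(59,-.6,37,21)),5),(tool(inbin(66,-.6,46,30)),4),(tool(inbin(60,-.6,130,28)),5)])
```

```text
7 x [ 0.0019  0.0013  0.0747 -0.     -0.0004 -0.    ] mm/row 11.2 deg/row 0.14
2 x [0.0001 0.     0.0043 0.     0.     0.    ] mm/row 0.7 deg/row 0.00
11 x [ 0.03    0.     -0.0005  0.      0.      0.    ] mm/row 4.5 deg/row 0.00
3 x [-0.004   0.      0.006   0.      0.0065  0.    ] mm/row 1.1 deg/row 2.33
5 x [-0.0089  0.      0.0184  0.      0.0083 -0.    ] mm/row 3.1 deg/row 3.00
4 x [-0.0078  0.      0.0164 -0.      0.0062  0.    ] mm/row 2.7 deg/row 2.25
5 x [ 0.0521 -0.     -0.1061 -0.     -0.0011  0.    ] mm/row 17.7 deg/row 0.40
```

>>> move_arm(
  steps="0.002 0.0013 0.075 0 -0.0004 0; 0.002 0.0013 0.075 0 -0.0004 0; 0.002 0.0013 0.075 0 -0.0004 0; 0.002 0.0013 0.075 0 -0.0004 0; 0.002 0.0013 0.075 0 -0.0004 0",
)

```text
time_s: 7.38
tool_pos: [0.5288, -0.0041, 0.1321]
tool_rot: [[0.979, 0.204, -0.014], [0.204, -0.979, -0.002], [-0.014, -0.001, -1.0]]
wrist_force: [0.4, -0.3, -1.1]
finger_gap: 0.0219
finger_force: 57.9
```

>>> move_arm(
  steps="0.002 0.0013 0.075 0 -0.0004 0; 0.002 0.0013 0.072 0 -0.0004 0; 0 0 0.004 0 0 0; 0 0 0.004 0 0 0; 0 0 0 0 0 0",
)

```text
time_s: 7.8
tool_pos: [0.5318, -0.0048, 0.1112]
tool_rot: [[0.979, 0.203, -0.012], [0.203, -0.979, -0.004], [-0.013, 0.001, -1.0]]
wrist_force: [3.4, 1.6, 0.9]
finger_gap: 0.022
finger_force: 58.0
```

Run:
```python
from h import *
S=scoop();L=np.linalg.inv(BIN)@S@[.0325,0,0,1];print(L[:3]*1e3,np.degrees(np.arcsin(S[2,0])),arm.sense()["wrist_force"])
plan(cur(),[(tool(inbin(34.5,-.6,12.6,-1)),11)])
```

```text
[-12.4304  -2.8558  13.9227] -0.7454047477111132 [3.4242 1.5766 0.8985]
11 x [ 0.0287 -0.0011  0.0001  0.     -0.0001 -0.0001] mm/row 4.3 deg/row 0.03
```

>>> move_arm(
  steps="0.02 0 0 0 0 0; 0.01 0 0 0 0 0; 0 0 0 0 0 0",
)

```text
time_s: 8.05
tool_pos: [0.5336, -0.0036, 0.1097]
tool_rot: [[0.979, 0.204, -0.019], [0.204, -0.979, -0.003], [-0.02, -0.001, -1.0]]
wrist_force: [0.1, 0.6, -1.4]
finger_gap: 0.0216
finger_force: 58.0
```

Run:
```python
from h import *
S=scoop();L=np.linalg.inv(BIN)@S@[.0325,0,0,1];print(L[:3]*1e3,np.degrees(np.arcsin(S[2,0])),arm.sense()["wrist_force"],(np.linalg.inv(BIN)@S)[:3,:3])
plan(cur(),[(tool(inbin(-7,-.6,12.6,-1)),1),(tool(inbin(34.5,-.6,12.6,-1)),9)])
```

```text
[-11.1051  -1.7985  11.7402] -1.127157490047549 [ 0.0956  0.551  -1.4087] [[ 0.9998  0.0034  0.0197]
 [-0.0033  1.     -0.0008]
 [-0.0197  0.0007  0.9998]]
1 x [ 0.0258 -0.0065 -0.0049 -0.0001  0.0004 -0.0005] mm/row 4.1 deg/row 0.23
9 x [ 0.0307  0.     -0.0005  0.      0.      0.    ] mm/row 4.6 deg/row 0.00
```

>>> move_arm(
  steps="0.026 -0.0065 0 0 0 0; 0.031 0 0 0 0 0; 0.031 0 0 0 0 0; 0.031 0 0 0 0 0; 0.031 0 0 0 0 0",
)

```text
time_s: 8.47
tool_pos: [0.5565, 0.002, 0.11]
tool_rot: [[0.979, 0.204, -0.017], [0.204, -0.979, -0.004], [-0.018, -0.0, -1.0]]
wrist_force: [-0.1, 0.4, -1.7]
finger_gap: 0.0219
finger_force: 58.0
```

>>> move_arm(
  steps="0.031 0 0 0 0 0; 0.031 0 0 0 0 0; 0.031 0 0 0 0 0; 0.03 0 0 0 0 0; 0.02 0 0 0 0 0",
)

```text
time_s: 8.88
tool_pos: [0.5774, 0.0063, 0.1097]
tool_rot: [[0.979, 0.204, -0.017], [0.204, -0.979, -0.004], [-0.018, -0.0, -1.0]]
wrist_force: [-0.3, -0.1, -1.5]
finger_gap: 0.0217
finger_force: 58.0
```

Run:
```python
from h import *
import cv2
im=arm.snapshot("wrist")
S=scoop();L=np.linalg.inv(BIN)@S@[.0325,0,0,1];print(L[:3]*1e3,np.degrees(np.arcsin(S[2,0])),arm.sense()["wrist_force"])
cv2.imwrite("pics/w3.png",cv2.resize(im[0:240,130:450],(640,480),interpolation=cv2.INTER_CUBIC))
plan(cur(),[(tool(inbin(34.5,-.6,12.6,-1)),2),(tool(inbin(44,-.6,22,6)),3),(tool(inbin(59,-.6,37,21)),5),(tool(inbin(66,-.6,46,30)),4),(tool(inbin(60,-.6,130,28)),5)])
```

```text
[34.4881 -1.2823 11.9853] -0.9854576064004866 [ 0.3446 -0.1109 -2.4797]
2 x [ 0.0001 -0.0012 -0.0021 -0.     -0.     -0.0003] mm/row 0.4 deg/row 0.10
3 x [-0.004   0.      0.0058  0.      0.0065  0.    ] mm/row 1.1 deg/row 2.33
5 x [-0.0089  0.      0.0184  0.      0.0083 -0.    ] mm/row 3.1 deg/row 3.00
4 x [-0.0078  0.      0.0164 -0.      0.0062  0.    ] mm/row 2.7 deg/row 2.25
5 x [ 0.0521 -0.     -0.1061 -0.     -0.0011  0.    ] mm/row 17.7 deg/row 0.40
```

View pics/w3.png

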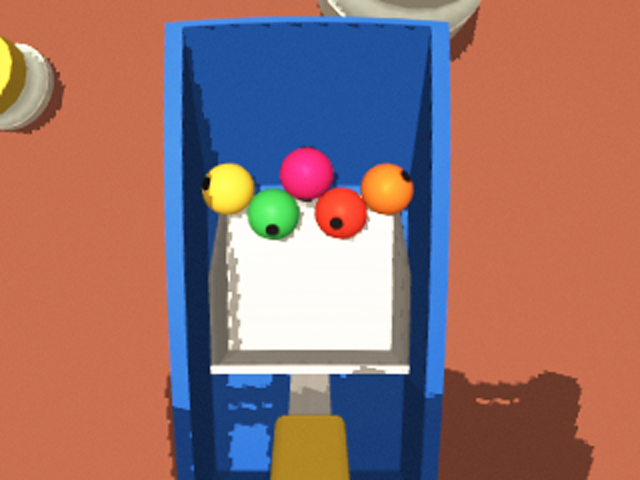

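Wrist crop: green (272,214) and red (340,213) are in the pan. Magenta (307,173), yellow (228,188) and orange (387,188) are over the lip. Climbing the ramp.

>>> move_arm(
  steps="-0.004 0 0 0 0.0065 0; -0.004 0 0.004 0 0.0065 0; -0.004 0 0.006 0 0.0065 0; -0.009 0 0.018 0 0.0083 0; -0.009 0 0.018 0 0.0083 0",
)

```text
time_s: 9.35
tool_pos: [0.5734, 0.0054, 0.1028]
tool_rot: [[0.957, 0.204, 0.206], [0.199, -0.979, 0.042], [0.21, 0.001, -0.978]]
wrist_force: [-0.3, 0.3, -3.2]
finger_gap: 0.0218
finger_force: 58.0
```

>>> move_arm(
  steps="-0.009 0 0.018 0 0.0083 0; -0.009 0 0.018 0 0.0083 0; -0.009 0 0.018 0 0.0083 0; -0.008 0 0.016 0 0.0062 0; -0.008 0 0.016 0 0.0062 0",
)

```text
time_s: 9.77
tool_pos: [0.5705, 0.0049, 0.0883]
tool_rot: [[0.884, 0.204, 0.421], [0.184, -0.979, 0.087], [0.43, 0.0, -0.903]]
wrist_force: [0.7, 0.7, -2.0]
finger_gap: 0.0217
finger_force: 58.0
```

Run:
```python
from h import *
import cv2
im=arm.snapshot("wrist")
S=scoop();L=np.linalg.inv(BIN)@S@[.0325,0,0,1];print(L[:3]*1e3,np.degrees(np.arcsin(S[2,0])),arm.sense()["wrist_force"])
cv2.imwrite("pics/w4.png",cv2.resize(im[0:240,130:450],(640,480),interpolation=cv2.INTER_CUBIC))
plan(cur(),[(tool(inbin(66,-.6,46,30)),2),(tool(inbin(60,-.6,130,28)),7)])
```

```text
[59.1809 -0.2628 40.6011] 25.438493486365008 [-1.6013  0.4505 -3.4837]
2 x [ 0.0034  0.0022  0.0197  0.      0.0063 -0.0002] mm/row 3.0 deg/row 2.28
7 x [ 0.0372 -0.     -0.0758 -0.     -0.0008  0.    ] mm/row 12.7 deg/row 0.29
```

View pics/w4.png

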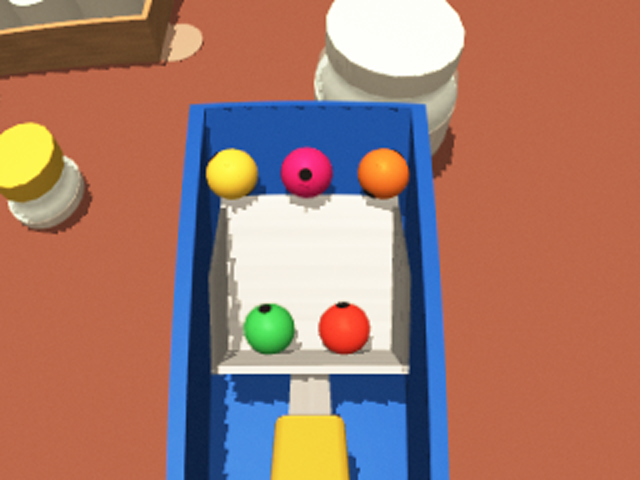

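Wrist crop: green (269,328) and red (344,328) are in the pan. Yellow, magenta and orange (row 173) rest on the lip edge. The lip is about 4 mm off the ramp, too far for them to roll in, so I'll bring it up to the ramp.

>>> move_arm(
  steps="0.012 0 0.006 0 0 0; 0.012 0 0.006 0 0 0; 0.006 0 0.003 0 0 0; 0 0 0 0 0 0; 0 0 0 0 0 0",
)

```text
time_s: 10.23
tool_pos: [0.5768, 0.0061, 0.0886]
tool_rot: [[0.884, 0.204, 0.421], [0.185, -0.979, 0.087], [0.43, 0.0, -0.903]]
wrist_force: [0.8, 0.6, -2.0]
finger_gap: 0.0218
finger_force: 58.0
```

```bash
cat > loc.py <<'E'
from h import *
import cv2,sys
im=arm.snapshot("wrist")
S=scoop();L=np.linalg.inv(BIN)@S@[.0325,0,0,1];print(L[:3]*1e3,"norm",(L[2]*1e3-12-L[0]*1e3+36)/2**.5,np.degrees(np.arcsin(S[2,0])),arm.sense()["wrist_force"])
c=im[0:240,130:450];cv2.imwrite(f"pics/{sys.argv[1]}.png",cv2.resize(c,(640,480),interpolation=cv2.INTER_CUBIC))
h=cv2.cvtColor(c,cv2.COLOR_BGR2HSV)
for n,a,b in(("mag",160,174),("red",0,3),("green",55,80),("or",8,16),("yel",22,30)):
    m=((h[...,0]>=a)&(h[...,0]<=b)&(h[...,1]>200)&(h[...,2]>140)).astype(np.uint8)
    k,l,s,ce=cv2.connectedComponentsWithStats(m)
    print(n,[(int(s[i,4]),(ce[i]*2).round().tolist()) for i in range(1,k) if s[i,4]>60])
E
python3 loc.py w5
```

```text
[66.9779 -1.2605 42.2417] norm -0.5205499401441699 25.425414034944783 [ 0.0437  0.0282 -2.1047]
mag [(408, [306.0, 178.0])]
red [(318, [346.0, 331.0])]
green []
or [(412, [384.0, 182.0])]
yel []
```

>>> move_arm(
  steps="0.006 0 0.003 0 0 0; 0.006 0 0.003 0 0 0; 0 0 0 0 0 0; 0 0 0 0 0 0",
)

```text
time_s: 10.62
tool_pos: [0.5781, 0.0065, 0.0882]
tool_rot: [[0.884, 0.204, 0.42], [0.184, -0.979, 0.087], [0.429, 0.0, -0.903]]
wrist_force: [0.2, -0.8, -1.5]
finger_gap: 0.0213
finger_force: 58.0
```

```bash
python3 loc.py w6
```

```text
[68.4738 -1.3064 41.9434] norm -1.7892671006933172 25.41386168199129 [-0.2007  0.0608 -1.701 ]
mag [(353, [307.0, 261.0])]
red [(307, [346.0, 332.0])]
green []
or [(355, [366.0, 224.0])]
yel []
```

>>> move_arm(
  steps="0 0 0 0 0 0; 0 0 0 0 0 0; 0 0 0 0 0 0",
)

```text
time_s: 10.92
tool_pos: [0.578, 0.0064, 0.0882]
tool_rot: [[0.884, 0.204, 0.42], [0.184, -0.979, 0.087], [0.429, -0.0, -0.903]]
wrist_force: [0.6, -1.1, -2.3]
finger_gap: 0.0219
finger_force: 58.0
```

```bash
python3 loc.py w7
python3 - <<'E'
from h import *
plan(cur(),[(tool(inbin(66,-.6,60,28)),3),(tool(inbin(64,-.6,150,26)),7)])
E
```

```text
[68.4296 -1.4091 41.964 ] norm -1.7434742984428606 25.4166978276194 [-0.1042 -0.0058 -2.2314]
mag [(410, [308.0, 297.0])]
red [(335, [349.0, 330.0])]
green []
or [(416, [367.0, 280.0])]
yel []
3 x [ 0.0033 -0.0008 -0.0288  0.0001  0.0024 -0.0002] mm/row 4.3 deg/row 0.86
7 x [ 0.0406  0.     -0.0803 -0.     -0.0008 -0.    ] mm/row 13.5 deg/row 0.29
```

View pics/w7.png

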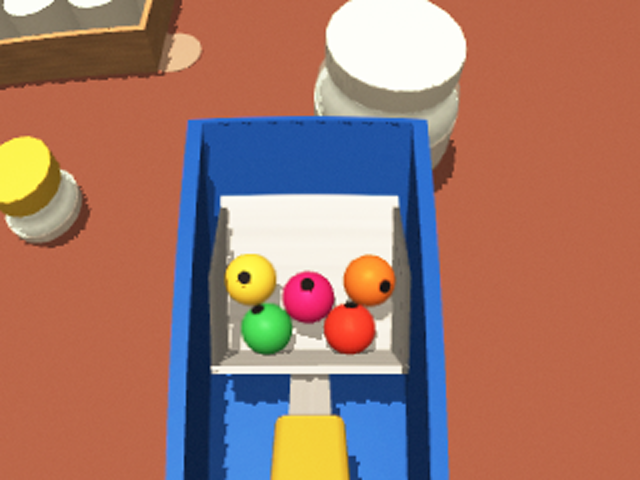

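The crop shows all five beads in the pan. That was my tenth picture, so I'll use numbers from here. Lifting.

>>> move_arm(
  steps="0 0 -0.01 0 0 0; 0.02 0 -0.05 0 0 0; 0.04 0 -0.08 0 0 0; 0.04 0 -0.08 0 0 0; 0.04 0 -0.08 0 0 0",
)

```text
time_s: 11.38
tool_pos: [0.5775, 0.0063, 0.1389]
tool_rot: [[0.884, 0.203, 0.42], [0.184, -0.979, 0.087], [0.429, 0.0, -0.903]]
wrist_force: [0.5, 0.4, -2.9]
finger_gap: 0.0219
finger_force: 58.0
```

>>> move_arm(
  steps="0.04 0 -0.08 0 0 0; 0.04 0 -0.08 0 0 0; 0.04 0 -0.08 0 0 0; 0.02 0 -0.05 0 0 0; 0 0 0 0 0 0",
)

```text
time_s: 11.8
tool_pos: [0.5791, 0.006, 0.1889]
tool_rot: [[0.882, 0.204, 0.424], [0.185, -0.979, 0.086], [0.433, 0.002, -0.902]]
wrist_force: [-0.1, -0.7, -2.3]
finger_gap: 0.0219
finger_force: 58.0
```

```bash
cat >> h.py <<'E'
BOWL=T(Rz(.2086),[.544,-.226,0])
def inbowl(x,z,lipup):
    R=Ry(-np.radians(lipup));return BOWL@T(R,np.array([x,0,z])/1e3-R@[.0325,0,0])
E
python3 loc.py w8;python3 - <<'E'
from h import *
print(arm.sense()["joint_positions"])
plan(cur(),[(tool(inbowl(-10,135,25)),14),(tool(inbowl(-10,95,20)),5),(tool(inbowl(-10,75,0)),5),(tool(inbowl(-10,57,-16)),5),(tool(inbowl(-10,47,-46)),7)])
E
```

```text
[ 68.8955  -1.7544 141.4719] norm 68.2897790383591 25.530812218150214 [-0.7837 -0.1845 -2.6588]
mag [(396, [307.0, 295.0])]
red [(416, [349.0, 327.0])]
green []
or [(420, [367.0, 278.0])]
yel [(135, [249.0, 275.0]), (229, [309.0, 437.0])]
[-0.3245  0.0928  1.9164  0.3178  0.7664  0.8516]
14 x [-0.0948  0.105  -0.0419  0.     -0.0001 -0.    ] mm/row 22.1 deg/row 0.04
5 x [-0.0096  0.      0.0382 -0.     -0.0028 -0.    ] mm/row 5.9 deg/row 1.00
5 x [ 0.0407  0.     -0.0162  0.     -0.0111  0.    ] mm/row 6.6 deg/row 4.00
5 x [ 0.0394  0.     -0.0102  0.     -0.0089  0.    ] mm/row 6.1 deg/row 3.20
7 x [ 0.0543  0.     -0.0369  0.     -0.0119  0.    ] mm/row 9.8 deg/row 4.29
```

>>> move_arm(
  steps="-0.03 0.035 -0.014 0 0 0; -0.065 0.07 -0.028 0 0 0; -0.095 0.105 -0.042 0 0 0; -0.095 0.105 -0.042 0 0 0; -0.095 0.105 -0.042 0 0 0",
)

```text
time_s: 12.27
tool_pos: [0.5283, -0.0683, 0.1831]
tool_rot: [[0.885, 0.205, 0.418], [0.184, -0.979, 0.089], [0.428, -0.001, -0.904]]
wrist_force: [-0.2, -0.2, -2.9]
finger_gap: 0.0217
finger_force: 58.0
```

>>> move_arm(
  steps="-0.095 0.105 -0.042 0 0 0; -0.095 0.105 -0.042 0 0 0; -0.095 0.105 -0.042 0 0 0; -0.095 0.105 -0.042 0 0 0; -0.095 0.105 -0.042 0 0 0",
)

```text
time_s: 12.68
tool_pos: [0.4681, -0.1616, 0.1813]
tool_rot: [[0.885, 0.204, 0.419], [0.184, -0.979, 0.088], [0.428, -0.001, -0.904]]
wrist_force: [-0.4, -0.9, -2.6]
finger_gap: 0.0218
finger_force: 58.0
```

>>> move_arm(
  steps="-0.095 0.105 -0.042 0 0 0; -0.095 0.105 -0.042 0 0 0; -0.095 0.105 -0.042 0 0 0; -0.065 0.07 -0.028 0 0 0; -0.045 0.05 -0.02 0 0 0",
)

```text
time_s: 13.1
tool_pos: [0.4181, -0.2395, 0.1795]
tool_rot: [[0.885, 0.202, 0.419], [0.182, -0.979, 0.087], [0.428, -0.001, -0.904]]
wrist_force: [0.8, 0.4, -1.3]
finger_gap: 0.0219
finger_force: 58.0
```

>>> move_arm(
  steps="-0.03 0.04 -0.01 0 0 0; 0 0 0 0 0 0; 0 0 0 0 0 0; 0 0 0 0 0 0",
)

```text
time_s: 13.43
tool_pos: [0.4161, -0.2441, 0.1795]
tool_rot: [[0.884, 0.204, 0.42], [0.184, -0.979, 0.088], [0.429, -0.001, -0.903]]
wrist_force: [-0.4, -0.4, -1.4]
finger_gap: 0.0214
finger_force: 58.0
```

```bash
python3 loc.py w9;python3 - <<'E'
from h import *
import cv2
im=arm.snapshot("scene");cv2.imwrite("pics/s9.png",im)
S=scoop();L=np.linalg.inv(BOWL)@S@[.0325,0,0,1];print("lip in bowl",L*1e3,arm.sense()["joint_positions"])
plan(cur(),[(tool(inbowl(-10,95,20)),6),(tool(inbowl(-10,75,0)),5),(tool(inbowl(-10,57,-16)),5),(tool(inbowl(-10,47,-46)),7)])
E
```

```text
[-141.6363 -212.7148  133.3995] norm 211.4502424775251 25.41331081358916 [ 0.3224  0.0915 -2.2898]
mag [(409, [302.0, 295.0])]
red [(325, [341.0, 331.0])]
green []
or [(61, [377.0, 46.0]), (387, [367.0, 283.0])]
yel []
lip in bowl [  -1.9948    8.6038  133.5158 1000.    ] [-1.1066  0.0204  2.0156  0.5008  1.044   0.0156]
6 x [-0.0148  0.0099  0.026   0.     -0.0025 -0.0001] mm/row 4.7 deg/row 0.90
5 x [ 0.0407  0.     -0.0162  0.     -0.0111  0.    ] mm/row 6.6 deg/row 4.00
5 x [ 0.0394  0.     -0.0102  0.     -0.0089  0.    ] mm/row 6.1 deg/row 3.20
7 x [ 0.0543  0.     -0.0369  0.     -0.0119  0.    ] mm/row 9.8 deg/row 4.29
```

>>> move_arm(
  steps="-0.015 0.01 0.026 0 -0.0025 0; -0.015 0.01 0.026 0 -0.0025 0; -0.015 0.01 0.026 0 -0.0025 0; -0.015 0.01 0.026 0 -0.0025 0; -0.015 0.01 0.026 0 -0.0025 0",
)

```text
time_s: 13.95
tool_pos: [0.4154, -0.2526, 0.1569]
tool_rot: [[0.915, 0.204, 0.348], [0.191, -0.979, 0.073], [0.355, -0.0, -0.935]]
wrist_force: [0.3, -0.6, -3.0]
finger_gap: 0.0216
finger_force: 58.0
```

>>> move_arm(
  steps="-0.015 0.01 0.026 0 -0.0025 0; 0.025 0 -0.01 0 -0.007 0; 0.041 0 -0.016 0 -0.011 0; 0.041 0 -0.016 0 -0.011 0; 0 0 0 0 0 0",
)

```text
time_s: 14.37
tool_pos: [0.431, -0.2521, 0.1649]
tool_rot: [[0.965, 0.206, 0.163], [0.203, -0.979, 0.031], [0.165, 0.003, -0.986]]
wrist_force: [1.7, -1.1, -1.4]
finger_gap: 0.0216
finger_force: 58.0
```

Run:
```python
from h import *
S=scoop();L=np.linalg.inv(BOWL)@S@[.0325,0,0,1];print("lip in bowl",L*1e3,np.degrees(np.arcsin(S[2,0])),arm.sense()["joint_positions"],arm.sense()["wrist_force"])
plan(cur(),[(tool(inbowl(-10,72,0)),3),(tool(inbowl(-12,57,-16)),5),(tool(inbowl(-12,47,-46)),7)])
```

```text
lip in bowl [  -6.8728   -2.4887   85.7309 1000.    ] 9.520715750155716 [-0.8628  0.1399  1.8388  0.163   1.0853  0.4299] [ 1.6788 -1.0511 -1.3938]
3 x [ 0.0261 -0.0046 -0.0043  0.0002 -0.0088 -0.0001] mm/row 4.0 deg/row 3.17
5 x [ 0.0363  0.     -0.0139  0.     -0.0089  0.    ] mm/row 5.8 deg/row 3.20
7 x [ 0.0543  0.     -0.0369  0.     -0.0119  0.    ] mm/row 9.8 deg/row 4.29
```

>>> move_arm(
  steps="0.026 -0.004 -0.004 0 -0.009 0; 0.026 -0.004 -0.004 0 -0.009 0; 0.026 -0.004 -0.004 0 -0.009 0; 0.036 0 -0.014 0 -0.009 0; 0.036 0 -0.014 0 -0.009 0",
)

```text
time_s: 14.78
tool_pos: [0.4496, -0.2449, 0.1702]
tool_rot: [[0.972, 0.204, -0.115], [0.203, -0.979, -0.023], [-0.117, -0.001, -0.993]]
wrist_force: [-0.8, -0.0, -1.8]
finger_gap: 0.0219
finger_force: 58.0
```

>>> move_arm(
  steps="0.036 0 -0.014 0 -0.009 0; 0.036 0 -0.014 0 -0.009 0; 0.036 0 -0.014 0 -0.009 0; 0 0 0 0 0 0; 0 0 0 0 0 0",
)

```text
time_s: 15.2
tool_pos: [0.4667, -0.2411, 0.1726]
tool_rot: [[0.939, 0.206, -0.275], [0.198, -0.979, -0.055], [-0.281, -0.002, -0.96]]
wrist_force: [-0.4, 1.0, -1.2]
finger_gap: 0.0218
finger_force: 58.0
```

```bash
python3 loc.py w10
python3 - <<'E'
from h import *
S=scoop();L=np.linalg.inv(BOWL)@S@[.0325,0,0,1];print("lip in bowl",L*1e3)
plan(cur(),[(tool(inbowl(-12,47,-46)),7)])
E
```

```text
[-155.277  -220.1344   54.328 ] norm 165.1836852941096 -16.297559466318585 [ 0.2015 -0.4411 -1.4762]
mag [(202, [317.0, 110.0])]
red [(145, [368.0, 88.0])]
green []
or [(278, [360.0, 116.0])]
yel []
lip in bowl [ -15.7232    1.1627   54.328  1000.    ]
7 x [ 0.0557  0.0009 -0.0404 -0.0001 -0.0118 -0.    ] mm/row 10.3 deg/row 4.24
```

>>> move_arm(
  steps="0.056 0 -0.05 0 -0.012 0; 0.056 0 -0.05 0 -0.012 0; 0.056 0 -0.05 0 -0.012 0; 0 0 0 0 0 0; 0 0 0 0 0 0",
)

```text
time_s: 15.67
tool_pos: [0.497, -0.2352, 0.1848]
tool_rot: [[0.854, 0.205, -0.479], [0.179, -0.979, -0.098], [-0.489, -0.002, -0.872]]
wrist_force: [-0.4, -0.1, -2.0]
finger_gap: 0.0216
finger_force: 58.0
```

```bash
cat > cnt.py <<'E'
from h import *
import cv2
def cnt():
  for n in("scene","top"):
    im=arm.snapshot(n);h=cv2.cvtColor(im,cv2.COLOR_BGR2HSV)
    bp=proj(n,[.544,-.226,.02]);bi=proj(n,[.6347,.0194,.02])
    for cn,p,r in(("bowl",bp,28),("bin",bi,35)):
      out=[]
      for k,a,b in(("mag",160,174),("red",0,3),("green",55,80),("or",7,17),("yel",21,32)):
        m=((h[...,0]>=a)&(h[...,0]<=b)&(h[...,1]>190)&(h[...,2]>110)).astype(np.uint8)
        K,l,s,ce=cv2.connectedComponentsWithStats(m)
        out+=[(k,int(s[i,4]),ce[i].round().tolist()) for i in range(1,K) if s[i,4]>4 and np.linalg.norm(ce[i]-p)<r]
      print(n,cn,p.round(),out)
cnt()
S=scoop();L=np.linalg.inv(BOWL)@S@[.0325,0,0,1];print("lip in bowl",L*1e3,np.degrees(np.arcsin(S[2,0])),arm.sense()["wrist_force"])
E
python3 loc.py w11; python3 cnt.py
```

```text
[-152.4694 -220.7346   55.6914] norm 164.16242138103695 -29.224551941221222 [-0.3461  0.1928 -1.9422]
mag [(315, [311.0, 118.0])]
red [(334, [354.0, 131.0])]
green []
or [(327, [328.0, 164.0])]
yel []
scene bowl [183. 218.] [('mag', 9, [183.0, 219.0]), ('red', 16, [175.0, 218.0]), ('or', 30, [181.0, 215.0]), ('yel', 21, [189.0, 216.0])]
scene bin [275. 254.] []
top bowl [368. 197.] []
top bin [278. 165.] []
lip in bowl [ -13.341     0.1374   56.8968 1000.    ] -29.193253200607245 [-1.0413  0.4672 -2.0272]
```

>>> move_arm(
  steps="-0.02 0 -0.04 0 0 0; -0.046 0 -0.081 0 0 0; -0.046 0 -0.081 0 0 0; -0.046 0 -0.081 0 0 0; -0.046 0 -0.081 0 0 0",
)

```text
time_s: 16.23
tool_pos: [0.4964, -0.2357, 0.251]
tool_rot: [[0.855, 0.203, -0.477], [0.177, -0.979, -0.1], [-0.488, 0.001, -0.873]]
wrist_force: [-0.8, -0.8, -1.7]
finger_gap: 0.0217
finger_force: 58.0
```

>>> move_arm(
  steps="-0.046 0 -0.081 0 0 0; -0.03 0 -0.05 0 0 0; 0 0 0 0 0 0; 0 0 0 0 0 0",
)

```text
time_s: 16.57
tool_pos: [0.4966, -0.2356, 0.2724]
tool_rot: [[0.855, 0.203, -0.477], [0.177, -0.979, -0.1], [-0.488, 0.001, -0.873]]
wrist_force: [0.1, -0.6, -2.4]
finger_gap: 0.0218
finger_force: 58.0
```

```bash
sed -i 's/"green",55,80),("or",8,16),("yel",22,30)/"green",50,85),("or",7,16),("yel",20,33)/; s/>200)&(h\[...,2\]>140/>170)\&(h[...,2]>110/' loc.py; python3 loc.py w12; python3 cnt.py
python3 - <<'E'
from h import *
import cv2
im=arm.snapshot("wrist")[0:240,130:450];h=cv2.cvtColor(im,cv2.COLOR_BGR2HSV)
# saturated pixels inside pan area (rows 100..185 of crop/.. lip->back)
p=h[100:182,45:200];print("pan sat px",int((p[...,1]>120).sum()),p.shape)
U=T(Rz(.2275)@DOWN,[.4698,.2252,.2100]);plan(cur(),[(U,22)])
E
```

```text
[-152.5905 -220.8071  141.4322] norm 224.87600414838715 -29.272245000414777 [-0.8672 -0.3629 -2.4079]
mag [(208, [308.0, 69.0])]
red [(203, [342.0, 78.0])]
green []
or [(205, [323.0, 105.0]), (550, [181.0, 320.0])]
yel [(162, [287.0, 98.0]), (1144, [309.0, 448.0])]
scene bowl [183. 218.] [('mag', 12, [182.0, 218.0]), ('red', 16, [176.0, 218.0]), ('or', 28, [181.0, 215.0]), ('yel', 15, [188.0, 215.0])]
scene bin [275. 254.] []
top bowl [368. 197.] []
top bin [278. 165.] []
lip in bowl [ -13.2961    0.8488  140.5829 1000.    ] -29.363838678509648 [ 0.032   0.2495 -1.1585]
pan sat px 4989 (82, 155, 3)
22 x [ 0.0264 -0.138   0.0122 -0.0001  0.0037 -0.0002] mm/row 21.2 deg/row 1.34
```

Run:
```python
from h import *
import cv2
g=cv2.cvtColor(cv2.imread("pics/w7.png"),cv2.COLOR_BGR2HSV);print(g[330:336:3,262:275:4])
for f in("w7","w10","w11","w12"):
    h=cv2.cvtColor(cv2.imread(f"pics/{f}.png"),cv2.COLOR_BGR2HSV)
    m=((h[...,0]>=45)&(h[...,0]<=88)&(h[...,1]>120)&(h[...,2]>60)).astype(np.uint8)
    k,l,s,ce=cv2.connectedComponentsWithStats(m);print(f,[(int(s[i,4]),ce[i].round().tolist()) for i in range(1,k) if s[i,4]>60])
h=cv2.cvtColor(cv2.imread("pics/w12.png"),cv2.COLOR_BGR2HSV)
for y in range(150,380,20):print(y,[tuple(int(v) for v in h[y,x]) for x in(230,270,310,350,390)])
```

```text
[[[ 62 158 234]
  [ 62 156 234]
  [ 63 163 230]
  [ 62 167 221]]

 [[ 63 165 227]
  [ 62 164 226]
  [ 62 164 223]
  [ 62 167 214]]]
w7 [(1894, [267.0, 329.0])]
w10 [(1478, [275.0, 85.0])]
w11 [(1491, [265.0, 121.0])]
w12 [(889, [273.0, 71.0])]
150 [(19, 47, 229), (21, 37, 239), (22, 34, 243), (22, 38, 240), (19, 46, 228)]
170 [(22, 42, 236), (21, 39, 239), (21, 36, 242), (22, 39, 238), (22, 43, 235)]
190 [(8, 153, 117), (21, 40, 238), (22, 37, 240), (21, 42, 238), (8, 152, 116)]
210 [(0, 0, 255), (19, 35, 210), (20, 32, 214), (18, 33, 215), (19, 35, 213)]
230 [(19, 33, 208), (17, 34, 207), (19, 36, 208), (19, 34, 209), (20, 35, 210)]
250 [(19, 35, 211), (19, 35, 212), (17, 34, 213), (19, 34, 212), (20, 35, 218)]
270 [(17, 34, 207), (30, 1, 255), (19, 35, 209), (18, 35, 210), (19, 35, 213)]
290 [(18, 32, 205), (19, 34, 204), (18, 35, 206), (18, 34, 207), (19, 37, 194)]
310 [(19, 35, 204), (0, 0, 255), (19, 35, 209), (18, 35, 210), (19, 35, 197)]
330 [(18, 36, 200), (18, 35, 209), (20, 35, 210), (19, 34, 211), (18, 38, 187)]
350 [(17, 39, 165), (19, 39, 165), (17, 41, 161), (18, 40, 161), (18, 41, 157)]
370 [(0, 0, 255), (19, 34, 209), (19, 33, 208), (20, 33, 208), (20, 32, 206)]
```

All five beads are in the bowl and the pan is empty. Returning the scoop to the mat.

>>> move_arm(
  steps="0.026 -0.138 0.012 0 0.0037 0; 0.026 -0.138 0.012 0 0.0037 0; 0.026 -0.138 0.012 0 0.0037 0; 0.026 -0.138 0.012 0 0.0037 0; 0.026 -0.138 0.012 0 0.0037 0",
)

```text
time_s: 17.18
tool_pos: [0.4884, -0.1303, 0.2537]
tool_rot: [[0.903, 0.203, -0.377], [0.188, -0.979, -0.078], [-0.385, -0.001, -0.923]]
wrist_force: [-0.0, 0.4, -1.7]
finger_gap: 0.022
finger_force: 58.0
```

>>> move_arm(
  steps="0.026 -0.138 0.012 0 0.0037 0; 0.026 -0.138 0.012 0 0.0037 0; 0.026 -0.138 0.012 0 0.0037 0; 0.026 -0.138 0.012 0 0.0037 0; 0.026 -0.138 0.012 0 0.0037 0",
)

```text
time_s: 17.6
tool_pos: [0.4821, -0.0258, 0.2388]
tool_rot: [[0.941, 0.204, -0.27], [0.196, -0.979, -0.056], [-0.276, -0.001, -0.961]]
wrist_force: [0.3, 0.4, -1.2]
finger_gap: 0.0219
finger_force: 58.0
```

>>> move_arm(
  steps="0.026 -0.138 0.012 0 0.0037 0; 0.026 -0.138 0.012 0 0.0037 0; 0.026 -0.138 0.012 0 0.0037 0; 0.026 -0.138 0.012 0 0.0037 0; 0.026 -0.138 0.012 0 0.0037 0",
)

```text
time_s: 18.02
tool_pos: [0.4774, 0.0789, 0.2256]
tool_rot: [[0.966, 0.204, -0.159], [0.201, -0.979, -0.033], [-0.163, -0.0, -0.987]]
wrist_force: [0.3, 0.9, -1.6]
finger_gap: 0.0218
finger_force: 58.0
```

>>> move_arm(
  steps="0.026 -0.138 0.012 0 0.0037 0; 0.026 -0.138 0.012 0 0.0037 0; 0.026 -0.138 0.012 0 0.0037 0; 0.026 -0.138 0.012 0 0.0037 0; 0 0 0 0 0 0",
)

```text
time_s: 18.43
tool_pos: [0.4736, 0.1649, 0.2164]
tool_rot: [[0.976, 0.207, -0.07], [0.206, -0.978, -0.013], [-0.071, -0.002, -0.997]]
wrist_force: [-0.0, -0.2, -1.5]
finger_gap: 0.0218
finger_force: 58.0
```

Run:
```python
from h import *
g=T(Rz(.2275)@DOWN,[.4698,.2252,.2100]);d=g.copy();d[2,3]=.104;e=d.copy();e[2,3]=.1008
plan(cur(),[(g,4),(d,8),(e,4)])
```

```text
4 x [ 0.0157 -0.0995  0.0101 -0.0001  0.0028 -0.0008] mm/row 15.2 deg/row 1.05
8 x [0.     0.     0.0883 0.     0.     0.    ] mm/row 13.2 deg/row 0.00
4 x [0.     0.     0.0053 0.     0.     0.    ] mm/row 0.8 deg/row 0.00
```

>>> move_arm(
  steps="0.016 -0.1 0.01 0 0.0028 -0.0008; 0.016 -0.1 0.01 0 0.0028 -0.0008; 0.016 -0.1 0.01 0 0.0028 -0.0008; 0.016 -0.1 0.01 0 0.0028 -0.0008; 0 0 0 0 0 0",
)

```text
time_s: 18.85
tool_pos: [0.4706, 0.2239, 0.21]
tool_rot: [[0.974, 0.225, -0.001], [0.225, -0.974, 0.001], [-0.001, -0.001, -1.0]]
wrist_force: [-0.6, 0.3, -1.5]
finger_gap: 0.0217
finger_force: 58.0
```

>>> move_arm(
  steps="0 0 0.05 0 0 0; 0 0 0.088 0 0 0; 0 0 0.088 0 0 0; 0 0 0.088 0 0 0; 0 0 0.088 0 0 0",
)

```text
time_s: 19.27
tool_pos: [0.472, 0.2211, 0.1492]
tool_rot: [[0.975, 0.222, -0.001], [0.222, -0.975, -0.0], [-0.001, 0.0, -1.0]]
wrist_force: [-0.1, 0.5, -2.2]
finger_gap: 0.0217
finger_force: 58.0
```

>>> move_arm(
  steps="0 0 0.088 0 0 0; 0 0 0.088 0 0 0; 0 0 0.06 0 0 0; 0 0 0.03 0 0 0; 0 0 0 0 0 0",
)

```text
time_s: 19.68
tool_pos: [0.4714, 0.2217, 0.1093]
tool_rot: [[0.975, 0.223, -0.002], [0.223, -0.975, -0.0], [-0.002, -0.0, -1.0]]
wrist_force: [-0.4, 0.0, -2.3]
finger_gap: 0.0219
finger_force: 58.0
```

Run:
```python
from h import *
s=arm.sense();print(s["tool_pos"],s["tool_rot"],s["wrist_force"],s["moment"])
e=T(Rz(.2275)@DOWN,[.4698,.2252,.1006]);plan(cur(),[(e,4)])
```

```text
[0.4714 0.2217 0.1093] [[ 0.9749  0.2228 -0.0023]
 [ 0.2228 -0.9749 -0.0001]
 [-0.0022 -0.0004 -1.    ]] [-0.3602  0.012  -2.332 ] [0.0295 0.073  0.0513]
4 x [-0.0013 -0.0062  0.0145 -0.      0.0001 -0.0001] mm/row 2.4 deg/row 0.05
```

Lowering gently until contact.

>>> move_arm(
  steps="-0.001 -0.006 0.014 0 0 0; -0.001 -0.006 0.014 0 0 0; -0.001 -0.006 0.014 0 0 0; -0.001 -0.006 0.012 0 0 0; 0 0 0 0 0 0",
)

```text
time_s: 20.1
tool_pos: [0.4704, 0.2263, 0.1025]
tool_rot: [[0.975, 0.224, 0.0], [0.224, -0.975, 0.001], [0.001, -0.001, -1.0]]
wrist_force: [0.8, 0.5, -1.8]
finger_gap: 0.022
finger_force: 58.0
```

>>> move_arm(
  steps="0 0 0.002 0 0 0; 0 0 0 0 0 0; 0 0 0 0 0 0",
)

```text
time_s: 20.35
tool_pos: [0.4707, 0.2261, 0.1024]
tool_rot: [[0.975, 0.224, 0.001], [0.224, -0.975, 0.001], [0.001, -0.001, -1.0]]
wrist_force: [0.4, -0.6, -1.6]
finger_gap: 0.0218
finger_force: 58.0
```

Run:
```python
from h import *
s=arm.sense();print(s["tool_pos"],s["wrist_force"],s["moment"])
```

```text
[0.4707 0.2261 0.1024] [ 0.351  -0.6317 -1.565 ] [-0.0235  0.0709 -0.0256]
```

Still carrying the full weight, so about 2 mm to go.

>>> move_arm(
  steps="0 0 0.005 0 0 0; 0 0 0.005 0 0 0; 0 0 0 0 0 0; 0 0 0 0 0 0",
)

```text
time_s: 20.68
tool_pos: [0.4706, 0.226, 0.1007]
tool_rot: [[0.975, 0.223, 0.0], [0.223, -0.975, 0.001], [0.0, -0.001, -1.0]]
wrist_force: [0.2, -0.4, -2.1]
finger_gap: 0.0215
finger_force: 58.0
```

>>> move_arm(
  steps="0 0 0.004 0 0 0; 0 0 0 0 0 0; 0 0 0 0 0 0",
)

```text
time_s: 20.93
tool_pos: [0.4706, 0.226, 0.1001]
tool_rot: [[0.975, 0.223, 0.0], [0.223, -0.975, 0.001], [0.001, -0.001, -1.0]]
wrist_force: [-0.5, 0.0, -2.1]
finger_gap: 0.0217
finger_force: 58.0
```

>>> move_arm(
  steps="0 0 0.004 0 0 0; 0 0 0 0 0 0; 0 0 0 0 0 0",
)

```text
time_s: 21.18
tool_pos: [0.4706, 0.226, 0.0995]
tool_rot: [[0.975, 0.223, 0.0], [0.223, -0.975, 0.001], [0.001, -0.001, -1.0]]
wrist_force: [-0.3, 0.6, -2.2]
finger_gap: 0.0219
finger_force: 58.0
```

>>> move_arm(
  steps="0 0 0.004 0 0 0; 0 0 0 0 0 0; 0 0 0 0 0 0",
)

```text
time_s: 21.43
tool_pos: [0.4706, 0.226, 0.0989]
tool_rot: [[0.975, 0.223, 0.0], [0.223, -0.975, 0.001], [0.001, -0.001, -1.0]]
wrist_force: [-0.4, -0.1, -2.9]
finger_gap: 0.0221
finger_force: 58.0
```

>>> move_arm(
  steps="0 0 0.004 0 0 0; 0 0 0 0 0 0; 0 0 0 0 0 0",
)

```text
time_s: 21.68
tool_pos: [0.4707, 0.226, 0.0987]
tool_rot: [[0.975, 0.223, 0.001], [0.223, -0.975, 0.001], [0.001, -0.001, -1.0]]
wrist_force: [-2.5, -0.1, 4.1]
finger_gap: 0.0217
finger_force: 58.0
```

>>> move_arm(
  steps="0 0 0.004 0 0 0; 0 0 0 0 0 0; 0 0 0 0 0 0",
)

```text
time_s: 21.93
tool_pos: [0.4707, 0.226, 0.0987]
tool_rot: [[0.975, 0.224, 0.001], [0.224, -0.975, 0.001], [0.001, -0.001, -1.0]]
wrist_force: [-4.6, 0.3, 8.6]
finger_gap: 0.0216
finger_force: 58.0
```

>>> move_arm(
  steps="0 0 -0.004 0 0 0; 0 0 -0.003 0 0 0; 0 0 0 0 0 0; 0 0 0 0 0 0",
  force=5,
)

```text
time_s: 22.27
tool_pos: [0.4707, 0.226, 0.0987]
tool_rot: [[0.975, 0.223, 0.0], [0.223, -0.975, 0.001], [0.001, -0.001, -1.0]]
wrist_force: [-0.8, 0.9, 1.2]
finger_gap: 0.0221
finger_force: 5.0
```

>>> move_arm(
  steps="0 0 0 0 0 0; 0 0 0 0 0 0; 0 0 0 0 0 0; 0 0 0 0 0 0; 0 0 0 0 0 0",
  hand=1,
)

```text
time_s: 22.68
tool_pos: [0.4707, 0.226, 0.0988]
tool_rot: [[0.975, 0.223, 0.001], [0.223, -0.975, 0.001], [0.001, -0.001, -1.0]]
wrist_force: [-0.6, -0.9, 0.6]
finger_gap: 0.0507
finger_force: 0.0
```

>>> move_arm(
  steps="0 0 0 0 0 0; 0 0 0 0 0 0; 0 0 0 0 0 0; 0 0 0 0 0 0; 0 0 0 0 0 0",
)

```text
time_s: 23.1
tool_pos: [0.4706, 0.226, 0.0988]
tool_rot: [[0.975, 0.223, 0.001], [0.223, -0.975, 0.001], [0.001, -0.001, -1.0]]
wrist_force: [-0.4, 0.4, -1.3]
finger_gap: 0.0844
finger_force: 0.0
```

>>> move_arm(
  steps="0 0 -0.05 0 0 0; 0 0 -0.09 0 0 0; 0 0 -0.1 0 0 0; 0 0 -0.1 0 0 0; 0 0 -0.1 0 0 0",
)

```text
time_s: 23.52
tool_pos: [0.4706, 0.226, 0.166]
tool_rot: [[0.975, 0.223, 0.001], [0.223, -0.975, 0.001], [0.001, -0.001, -1.0]]
wrist_force: [-0.4, 1.1, 0.2]
finger_gap: 0.0928
finger_force: 0.0
```

>>> move_arm(
  steps="0 0 -0.1 0 0 0; 0 0 -0.1 0 0 0; 0 0 -0.1 0 0 0; 0 0 -0.1 0 0 0; 0 0 -0.1 0 0 0",
)

```text
time_s: 23.93
tool_pos: [0.4704, 0.2259, 0.2412]
tool_rot: [[0.975, 0.223, 0.001], [0.223, -0.975, 0.001], [0.001, -0.001, -1.0]]
wrist_force: [0.4, 0.3, -1.0]
finger_gap: 0.0928
finger_force: 0.0
```

>>> move_arm(
  steps="-0.15 0 -0.05 0 0 0; -0.15 0 -0.05 0 0 0; -0.15 0 -0.05 0 0 0; -0.15 0 0 0 0 0; 0 0 0 0 0 0",
)

```text
time_s: 24.35
tool_pos: [0.3795, 0.2054, 0.2634]
tool_rot: [[0.975, 0.224, 0.0], [0.224, -0.975, 0.001], [0.001, -0.001, -1.0]]
wrist_force: [-0.4, 0.5, -0.6]
finger_gap: 0.093
finger_force: 0.0
```

```bash
python3 cnt.py
python3 - <<'E'
from h import *
import cv2
t=arm.snapshot("top");s=arm.snapshot("scene")
a=cv2.imread("pics/top0.png");b=cv2.imread("pics/scene0.png")
for n,i,o in(("top",t,a),("scene",s,b)):
    d=(cv2.absdiff(i,o).max(2)>60).astype(np.uint8)
    d=cv2.morphologyEx(d,cv2.MORPH_OPEN,np.ones((2,2),np.uint8))
    k,l,st,ce=cv2.connectedComponentsWithStats(d);print(n,[st[j].tolist() for j in range(1,k) if st[j,4]>12])
    h=cv2.cvtColor(i,cv2.COLOR_BGR2HSV)
    m=((h[...,0]>=21)&(h[...,0]<=28)&(h[...,1]>200)&(h[...,2]>120)).astype(np.uint8)
    k,l,st,ce=cv2.connectedComponentsWithStats(m);print("yellow",[st[j].tolist() for j in range(1,k) if st[j,4]>20])
    h=cv2.cvtColor(o,cv2.COLOR_BGR2HSV);m=((h[...,0]>=21)&(h[...,0]<=28)&(h[...,1]>200)&(h[...,2]>120)).astype(np.uint8)
    k,l,st,ce=cv2.connectedComponentsWithStats(m);print("before",[st[j].tolist() for j in range(1,k) if st[j,4]>20])
E
```

```text
scene bowl [183. 218.] [('mag', 12, [182.0, 218.0]), ('red', 16, [176.0, 218.0]), ('or', 29, [181.0, 215.0]), ('yel', 18, [188.0, 216.0])]
scene bin [275. 254.] []
top bowl [368. 197.] [('mag', 28, [367.0, 195.0]), ('red', 7, [373.0, 196.0]), ('green', 24, [360.0, 196.0]), ('or', 31, [372.0, 202.0]), ('yel', 36, [364.0, 202.0])]
top bin [278. 165.] []
lip in bowl [  26.3186  457.5353  167.3447 1000.    ] 0.15624923449593223 [-0.0209 -0.0507  0.1175]
top [[283, 151, 7, 8, 49], [274, 153, 7, 8, 48], [264, 154, 8, 8, 53], [280, 161, 8, 7, 49], [271, 162, 7, 8, 44], [357, 193, 22, 14, 227], [39, 234, 242, 186, 22446], [219, 291, 6, 4, 19], [229, 292, 26, 71, 650], [254, 310, 306, 110, 17641], [251, 370, 6, 13, 45], [263, 385, 32, 35, 666], [255, 388, 3, 7, 16], [205, 396, 46, 24, 918], [252, 412, 4, 5, 13], [252, 417, 7, 3, 14]]
yellow [[219, 136, 13, 13, 45], [362, 199, 6, 7, 32], [187, 216, 15, 16, 130]]
before [[222, 136, 10, 13, 32], [264, 154, 6, 6, 31], [187, 216, 15, 16, 138]]
scene [[101, 0, 31, 22, 482], [252, 0, 58, 118, 3185], [340, 0, 88, 118, 4302], [98, 23, 35, 15, 193], [133, 25, 20, 47, 332], [82, 26, 15, 9, 86], [83, 36, 5, 8, 22], [89, 38, 10, 7, 61], [111, 40, 14, 3, 41], [97, 44, 8, 20, 100], [328, 51, 12, 40, 344], [284, 54, 3, 10, 22], [288, 56, 10, 15, 87], [101, 64, 7, 7, 37], [87, 87, 32, 13, 309], [350, 102, 8, 9, 61], [312, 121, 63, 30, 958], [123, 123, 176, 51, 3391], [266, 126, 9, 14, 80], [274, 140, 21, 7, 118], [309, 153, 40, 36, 502], [301, 174, 59, 36, 1014], [362, 205, 7, 5, 27], [173, 213, 22, 9, 128], [260, 251, 33, 15, 330]]
yellow [[260, 49, 17, 41, 500], [417, 57, 9, 9, 28], [405, 82, 19, 21, 258], [370, 168, 11, 44, 368], [330, 269, 16, 14, 88], [335, 268, 11, 6, 25], [125, 298, 13, 7, 73]]
before [[403, 57, 23, 46, 671], [260, 70, 9, 19, 98], [370, 168, 11, 44, 368], [284, 258, 8, 6, 39], [330, 268, 16, 15, 128], [125, 298, 13, 7, 73]]
```

```bash
python3 -c "from bench import arm;print(arm.close_job())"
```

```text
the job is handed in; nothing more can be done
None
```

I handed the job in at about 24.5 s: all five beads lie in the white bowl, and the scoop stands upright on its green mat, released, with nothing else seen to have moved.

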